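# Dry-stack a power module from the bench and the test fixture

## Task

Build up the power module in the plywood nest, from the bottom: the finned aluminium heat sink between the corner blocks, then the orange spacer frame, then the white tray with the circuit board, then the blue vented cover, each lying flat and squarely on the one below with the edges in line. The board tray is held in the black test fixture: flip the red toggle clamp over until it stays open before you take the tray out, and leave it open. Set every part down gently and leave the tin and the multimeter where they are.

Things in the scene. Friction and masses are not known exactly. Their poses are not given: they have to be found in the camera images.
- nest: Assembly nest, fixed: plywood plate 100 (x) x 124 (y) x 8 mm with four L-shaped aluminium corner blocks, 6 mm high on the plate, round a 76 x 96 mm pocket; between them gaps of 76 mm in the long sides and 56 mm at the ends. Origin: centre of its underside; the pocket floor is 8 mm above. The module's long side goes along its y axis.
- fixture: Test fixture, fixed: black plate 90 (x) x 142 (y, -48 to +94) x 8 mm; the tray lies centred on a grey bed whose top is 12 mm above the underside, between four corner blocks (tops at 17 mm; 72 mm gaps in the long sides). At the +y end a steel toggle clamp, its pivot along x at y +75, z 46 mm. Origin: below the bed's centre, at the underside.
- clamp (a joint): Toggle clamp, rad: 0 shut (arm level, pad on the tray's +y end; red handle upright, leaning 0.35 rad towards the tray), 1.75 open (arm upright, handle laid back nearly level towards the fixture's +y). About 1 N at the handle's end moves it; below about 0.3 it falls back shut, above about 0.6 it falls open by itself.
- clamp_grip (a point): Upper end of the clamp's red handle (17 mm thick, 50 mm long), 78 mm from the pivot. It swings in the fixture's y-z plane: shut at fixture y +48, z 119 mm, open at y +152, z 59 mm; the rounded tip ends 8 mm further out.
- heat_sink: Aluminium heat sink, 60 (x) x 80 (y) x 22 mm, flat plate on top, fins below, 220 g. Origin: centre of its underside. Lies fins down on the desk.
- frame: Orange plastic spacer frame, 60 (x) x 80 (y) x 14 mm, rectangular ring with bars 10 mm wide, opening 40 x 60 mm. Origin: centre of its underside.
- board_tray: White plastic tray with a green circuit board in it, 60 (x) x 80 (y) x 20 mm; side walls 4 mm, ends 8 mm; components reach up to 18 mm, below the rim. Origin: centre of its underside. Starts on the fixture's bed, its axes along the fixture's.
- cover: Blue cover with black vent slots, 60 (x) x 80 (y) x 16 mm (the upper 2 mm are 6 mm smaller all round). Origin: centre of its underside.
- flux_tin: Bystander: round tin with a green lid, 56 mm across, 23 mm high. Origin: centre of its underside.
- multimeter: Bystander: dark multimeter lying flat, 127 (x) x 69 (y) x 40 mm. Origin: centre of its underside.

How it is judged (in metres and radians):
On the way, in this order (a step that is already met when the one before it is completed fails the run):
1. the heat sink lies flat and square in the nest, let go (horizontal distance between heat_sink and nest below 0.011 m and z of heat_sink in the frame of nest between 0.005 and 0.011 m and angle between the x axis of heat_sink and the x axis of nest, either way round below 0.2 rad and angle between heat_sink's own z axis and vertical below 0.1 rad and linear speed of heat_sink below 0.02 m/s and contact force between the fingers and heat_sink below 0.3 N), for 0.2 s.
2. the orange frame lies squarely on the heat sink, let go (horizontal distance between heat_sink and nest below 0.011 m and z of heat_sink in the frame of nest between 0.005 and 0.011 m and angle between the x axis of heat_sink and the x axis of nest, either way round below 0.2 rad and angle between each of heat_sink, frame's own z axis and vertical below 0.1 rad and horizontal distance between frame and heat_sink below 0.009 m and z of frame in the frame of heat_sink between 0.019 and 0.025 m and angle between the x axis of frame and the x axis of heat_sink, either way round below 0.17 rad and linear speed of frame below 0.02 m/s and contact force between the fingers and frame below 0.3 N), for 0.2 s.
3. the board tray lies squarely on the frame, let go (horizontal distance between heat_sink and nest below 0.011 m and z of heat_sink in the frame of nest between 0.005 and 0.011 m and angle between the x axis of heat_sink and the x axis of nest, either way round below 0.2 rad and angle between each of heat_sink, frame, board_tray's own z axis and vertical below 0.1 rad and horizontal distance between frame and heat_sink below 0.009 m and z of frame in the frame of heat_sink between 0.019 and 0.025 m and angle between the x axis of frame and the x axis of heat_sink, either way round below 0.17 rad and horizontal distance between board_tray and frame below 0.009 m and z of board_tray in the frame of frame between 0.011 and 0.017 m and angle between the x axis of board_tray and the x axis of frame, either way round below 0.17 rad and linear speed of board_tray below 0.02 m/s and contact force between the fingers and board_tray below 0.3 N), for 0.2 s.
At the end, for the whole second after the job is handed in: The heat sink lies in the nest's pocket within 11 mm of its centre and 11 degrees of square; frame, board tray and cover lie in that order on top, each flat, within 9 mm and 10 degrees of the part below; the clamp stays open (over 1.4 rad); all is at rest and let go (all of step 3 and horizontal distance between cover and board_tray below 0.009 m and z of cover in the frame of board_tray between 0.017 and 0.023 m and angle between the x axis of cover and the x axis of board_tray, either way round below 0.17 rad and angle between cover's own z axis and vertical below 0.1 rad and linear speed of each of heat_sink, frame, cover below 0.02 m/s and contact force between the fingers and heat_sink below 0.3 N and contact force between the fingers and frame below 0.3 N and contact force between the fingers and cover below 0.3 N and value of joint clamp above 1.4 rad); the robot touches nothing.
It fails at once if the board tray is taken out (moved over 15 mm) with the clamp not flipped open (distance of board_tray from where it was at the start of the episode above 0.015 m and value of joint clamp below 1.2 rad).
It fails at once if a part is dropped or pressed hard onto the one below (over 40 N) (contact force between heat_sink and nest above 40 N or contact force between frame and heat_sink above 40 N or contact force between board_tray and frame above 40 N or contact force between cover and board_tray above 40 N).
It fails at once if the tin is pushed away (over 20 mm) (distance of flux_tin from where it was at the start of the episode above 0.02 m).
It fails at once if the multimeter is pushed away (over 20 mm) (distance of multimeter from where it was at the start of the episode above 0.02 m).
It also fails if it takes over 120 s, if anything falls off the work surface, if the arm or the gripper's body presses on something with over 40 N, if the wrist force passes 120 N, or if a joint passes its speed limit or range.

## Robot

A 7-joint arm with a two-finger parallel gripper is mounted at the origin on a cart in front of the work surface, level with it; the furniture and walls round the work are solid. World frame = base frame: x ahead of the robot, y to its left, z up, the work surface at z = 0. Lengths are in m, angles in degrees, forces in N, time in s.
With the tool pointing down it reaches from about 0.425 to 0.875 m from the base axis. Payload 4.7 kg.
Tool frame: the origin (TCP) lies at the very end of the fingers, on their centre line; the grasp point (between the pads) lies 19 mm behind it; z points along the fingers, y is the line along which they close (so a half turn about z gives the same grasp; the last joint's range is limited). The gripper opens to 87 mm and grips with 3 to 60 N. Pads are 19 mm wide; open, the fingers measure 117 mm over their backs; the gripper's body (75 mm by 190 mm) begins 51 mm behind the grasp point.
Start: joints at [67.557, 18.392, -4.016, 83.108, 1.295, 78.541, -3.26], TCP at [0.257, -0.597, 0.223] pointing down, gripper open.
Joint ranges: [-163.93, 163.93], [-17.29, 119.83], [-79.2, 71.16], [3.27, 140.29], [-89.18, 269.18], [5.43, 117.66], [-154.24, 154.24]. Speed limits (degrees/s): [147.25, 147.25, 180, 180, 180, 180, 180].

## Interface

Orientations are given as [roll, pitch, yaw] about the fixed x, y, z axes, in that order (R = Rz(yaw) Ry(pitch) Rx(roll)).
In Python, from cell import get_obs, read_camera, sign_off, silhouettes gives the robot as it stands.
- The arm moves only by the tool play_rows, never from a script. Its argument "steps" is a list that holds one entry, the list of rows, each a list of 7 numbers: the shift along the tool's x, y, z in m, then the turn, a rotation vector about the tool's x, y, z in rad, then the finger opening in m, from 0 to 0.087. A call has 1 to 12 rows; each row shifts and turns the commanded pose from where the row before left it, along the tool's axes as they then stand; what a row does not reach is not made up. A row lasts 1/10 s, in which the tool goes at most 50 mm and 8.59 degrees, less where a joint would pass 70% of its speed; a pose out of reach is approached as far as the arm can. A call is refused whole if a number of a shift passes 0.05 or a number of a turn 0.15, either way. A call with a gripper value outside its range is refused whole. The fingers move at their own pace and stop on an object; "force" is the grip in N (left out, the last holds). Time passes only in rows, so rows that do not move let the fingers close. It gives the time, the measured TCP pose, the force, the opening and the grip force at its end, in the units of the state.
- get_obs(): the state, without advancing time (a new reading comes with each control period).
- read_camera(name): name is "side" or "top" or "wrist"; returns a dict with "frame" (384x512x3 uint8, red, green, blue), "intrinsics" (3x3 intrinsics, pixels), "k1" (the pictures are not rectified: a ray, as slopes to the right and down, at radius r is drawn at 1 + k1 r^2 times it, then the intrinsics apply), "view" (4x4, takes a point from world to camera coordinates). Camera axes: x right, y up, looking along -z (the intrinsics and any distortion apply to the point x, -y, -z); pixel columns grow to the right and rows downward; lengths in m; the calibration is good to about 2 mm. A picture is of the moment at which its call begins. There is no depth.
- sign_off(): hands the job in; it is judged then, once.
Trained networks look in the newest picture that a camera, given by its name, has taken for a name from the list of things; names that differ only in an ending like _2 or _b are one class to them, and where a whole thing is asked for, a point or a joint stands for the part that bears it (a point fixed in the world has none). Each returns a list of dicts, best first, with "p" (0 to 1); they miss things now and then, are a little off and sometimes report something else, mostly with a low value. They report only what shows in the picture. A call takes as long as a camera call.
- silhouettes(camera, name): "pixels" (384x512 bool, what is visible of it) and "extent" ([left, top, right, bottom] in pixels, round what is visible of it).
The state is a dict: "time_s": time; "qpos": joint angles; "joint_velocities": joint speeds; "effort": joint torques, N m; "tool_pos": TCP position; "tool_rot": TCP orientation; "force": force on the tool from outside, world axes, zero at the start; "wrist_torque": the same for the moment, N m; "grip_width": finger opening in m; "grasp_force": force on a finger pad.
Only numpy, scipy, OpenCV 4.12 (cv2) and the standard library are available. Lean on these libraries where they do the work, as an engineer would, in place of code of your own. Each camera call takes 0.05 s, during which the arm holds its last target. There are 200 camera calls.

## Working session

There is one attempt and no reset: what is moved stays moved. The work goes in short steps, Python scripts to look and compute and a tool call to move; the robot and the scene stay as the last step left them, time stands still between calls to the robot, and variables do not carry over. Pictures are saved under pics/ and viewed, at most 14 in all, crops included, and the job is handed in when it is done.

Besides the shell and the picture viewer there is one more tool, called after "Emit:" as name(argument=value, ...) on one line, values as JSON. play_rows: Moves the arm, as the interface text tells. Its arguments: {"type":"object","properties":{"steps":{"type":"array","items":{"type":"array","items":{"type":"array","items":{"type":"number"}}}},"force":{"type":"number"}},"required":["steps"]}

```bash
mkdir -p pics; ls; cat > h.py <<'E'
import numpy as np, cv2
from cell import get_obs, read_camera, sign_off, silhouettes
from scipy.spatial.transform import Rotation as R
def shot(n,f=None):
    c=read_camera(n)
    if f: cv2.imwrite('pics/'+f,cv2.cvtColor(c['frame'],cv2.COLOR_RGB2BGR))
    return c
def proj(c,P):
    P=np.atleast_2d(P);q=(c['view']@np.c_[P,np.ones(len(P))].T).T
    s=np.c_[q[:,0]/-q[:,2],-q[:,1]/-q[:,2]]; r2=(s**2).sum(1,keepdims=True); s=s*(1+c['k1']*r2)
    K=np.array(c['intrinsics']);return np.c_[s[:,0]*K[0,0]+K[0,2],s[:,1]*K[1,1]+K[1,2]]
def unproj(c,uv,z):
    uv=np.atleast_2d(uv).astype(float);K=np.array(c['intrinsics'])
    d=np.c_[(uv[:,0]-K[0,2])/K[0,0],(uv[:,1]-K[1,2])/K[1,1]];s=d.copy()
    for _ in range(20): s=d/(1+c['k1']*(s**2).sum(1,keepdims=True))
    V=np.array(c['view']);Rm=V[:3,:3];o=-Rm.T@V[:3,3]
    w=(Rm.T@np.c_[s[:,0],-s[:,1],-np.ones(len(s))].T).T
    return o+w*((z-o[2])/w[:,2:])
E
python3 - <<'E'
from h import *
print({k:np.round(v,3) for k,v in get_obs().items()})
for n in ['top','side','wrist']:
    c=shot(n,n+'0.png'); V=c['view']; print(n,np.round(-V[:3,:3].T@V[:3,3],3),np.round(-V[2,:3],2))
E
```

```text
pics
{'time_s': np.float64(0.0), 'qpos': array([67.556, 18.44 , -4.016, 83.176,  1.297, 78.542, -3.261]), 'joint_velocities': array([ 0.071, -0.056,  0.073,  0.092, -0.034, -0.072, -0.003]), 'effort': array([ 0.0000e+00, -4.9129e+01, -4.0400e-01, -3.1253e+01, -6.4000e-02,
        4.4000e-02,  0.0000e+00]), 'tool_pos': array([ 0.256, -0.597,  0.221]), 'tool_rot': array([-1.79887e+02,  8.00000e-03,  2.32530e+01]), 'force': array([ 0.074, -0.227,  0.16 ]), 'wrist_torque': array([0.007, 0.035, 0.026]), 'grasp_force': np.float64(0.0), 'grip_width': np.float64(0.087)}
top [ 0.356 -0.018  1.114] [ 0.16  0.01 -0.99]
side [0.426 1.048 0.607] [ 0.06 -0.9  -0.42]
wrist [ 0.32  -0.57   0.384] [-0.24 -0.1  -0.97]
```

View pics/top0.png

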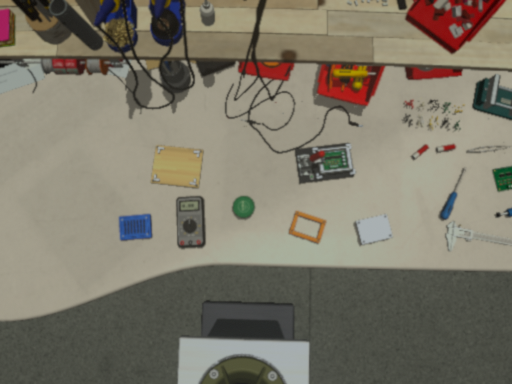

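View pics/side0.png

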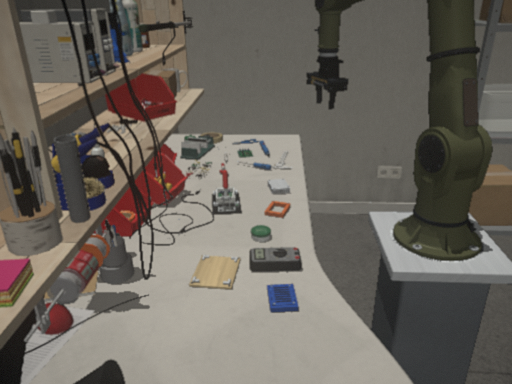

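```bash
python3 - <<'E'
from h import *
c=shot('top')
H=dict(nest=.008,fixture=.008,clamp=.05,heat_sink=.022,frame=.014,board_tray=.032,cover=.016,flux_tin=.023,multimeter=.04)
for n,z in H.items():
    for d in silhouettes('top',n)[:2]:
        m=d['pixels'].astype(np.uint8); ys,xs=np.nonzero(m)
        if len(xs)<20: continue
        w=unproj(c,np.c_[xs,ys],z)[:,:2]; 
        (cx,cy),(a,b),t=cv2.minAreaRect((w*1000).astype(np.float32))
        print(n,round(d['p'],2),len(xs),np.round(d['extent']),'px',xs.mean().round(),ys.mean().round(),'mean',w.mean(0).round(3),'rect',round(cx,1),round(cy,1),round(a,1),round(b,1),round(t,1))
E
```

```text
nest 0.64 1809 [152. 146. 206. 189.] px 177.0 167.0 mean [0.573 0.185] rect 573.8 185.2 124.8 100.7 86.3
fixture 0.66 706 [118. 213. 152. 241.] px 135.0 227.0 mean [0.417 0.283] rect 416.7 282.1 58.5 78.3 8.0
clamp 0.77 172 [304. 152. 324. 161.] px 316.0 158.0 mean [ 0.596 -0.166] rect 598.5 -160.2 30.3 49.9 1.7
heat_sink 0.92 790 [351. 216. 395. 242.] px 374.0 229.0 mean [ 0.428 -0.313] rect 427.8 -313.8 58.9 84.2 14.7
frame 0.89 526 [288. 211. 328. 246.] px 307.0 227.0 mean [ 0.429 -0.149] rect 428.6 -150.0 85.1 63.6 75.3
frame 0.49 733 [322. 144. 353. 173.] px 336.0 160.0 mean [ 0.601 -0.221] rect 602.3 -216.5 67.0 83.4 8.2
board_tray 0.6 772 [318. 144. 353. 174.] px 335.0 160.0 mean [ 0.596 -0.216] rect 596.3 -213.6 67.6 85.0 6.6
cover 0.78 740 [117. 216. 152. 241.] px 135.0 227.0 mean [0.416 0.279] rect 416.1 278.9 58.1 80.5 7.2
flux_tin 0.82 389 [236. 195. 253. 219.] px 244.0 207.0 mean [0.474 0.01 ] rect 474.0 10.2 52.3 52.1 1.7
multimeter 0.9 1390 [177. 193. 206. 250.] px 190.0 222.0 mean [0.431 0.137] rect 431.5 137.6 124.5 69.2 4.6
```

The top view shows the nest at (177,167), cover (135,227), multimeter (190,222), tin (244,207), frame (307,227), heat sink (374,229) and the fixture at (325,162) with the clamp to its left. The side view confirms the red handle is upright at (224,178). Next I fit poses with box models.

```bash
cat >> h.py <<'E'
from scipy.optimize import minimize
def hullmask(c,P):
    m=np.zeros((384,512),np.uint8); cv2.fillConvexPoly(m,cv2.convexHull(np.round(proj(c,P)*16).astype(np.int32)),1,shift=4); return m>0
def pts(x,y,a,box):
    # box: list of (x0,x1,y0,y1,z0,z1); a in deg
    o=[]
    for x0,x1,y0,y1,z0,z1 in box:
        o+=[(X,Y,Z) for X in(x0,x1) for Y in(y0,y1) for Z in(z0,z1)]
    o=np.array(o);r=np.radians(a);C,S=np.cos(r),np.sin(r)
    return np.c_[x+C*o[:,0]-S*o[:,1],y+S*o[:,0]+C*o[:,1],o[:,2]]
def fit(cs,ms,g,box,fill=True):
    M=[]
    for m in ms:
        m=m.astype(np.uint8)
        if fill:
            k,_=cv2.findContours(m,cv2.RETR_EXTERNAL,cv2.CHAIN_APPROX_NONE);m=np.zeros_like(m)
            cv2.fillConvexPoly(m,cv2.convexHull(max(k,key=cv2.contourArea)),1)
        M.append(cv2.GaussianBlur(m.astype(np.float32),(0,0),1))
    def f(p):
        s=0
        for c,m in zip(cs,M):
            h=cv2.GaussianBlur(hullmask(c,pts(p[0]/1000,p[1]/1000,p[2],box)).astype(np.float32),(0,0),1)
            s+=((h-m)**2).sum()/m.sum()
        return s
    best=min((minimize(f,np.array(g)+d,method='Nelder-Mead',options=dict(initial_simplex=np.array(g)+d+np.array([[0,0,0],[8,0,0],[0,8,0],[0,0,6]]))) for d in ([0,0,0],[3,-3,3],[-3,3,-3])),key=lambda r:r.fun)
    return best.x.round(1),round(best.fun,3)
def B(h,z0=0,sx=.03,sy=.04): return [(-sx,sx,-sy,sy,z0,z0+h)]
E
python3 - <<'E'
from h import *
T=shot('top');S=shot('side')
G=dict(nest=([574,185,-3.7],B(.008,0,.05,.062)),heat_sink=([428,-313,14.7],B(.022)),frame=([428,-150,-14.7],B(.014)),cover=([416,279,7],[(-.03,.03,-.04,.04,0,.014),(-.024,.024,-.034,.034,0,.016)]),board_tray=([597,-216,7],B(.02,.012)),multimeter=([431,137,94],B(.04,0,.0635,.0345)))
for n,(g,b) in G.items():
    t=silhouettes('top',n)[0];s=silhouettes('side',n);s=s[0] if s else None
    print(n,'top',*fit([T],[t['pixels']],g,b))
    if s: print('   side',round(s['p'],2),*fit([S],[s['pixels']],g,b),'both',*fit([T,S],[t['pixels'],s['pixels']],g,b))
E
cd pics; python3 -c "
import cv2
a=cv2.imread('top0.png')[130:190,280:370];b=cv2.imread('side0.png')[150:225,190:300]
cv2.imwrite('crop1.png',cv2.hconcat([cv2.resize(a,(400,300),interpolation=2),cv2.resize(b,(400,300),interpolation=2)]))"
```

```text
nest top [576.  184.   -4.2] 0.005
   side 0.7 [575.7 184.4  -4.4] 0.008 both [575.6 184.4  -4.3] 0.014
heat_sink top [ 428.2 -314.8   14.7] 0.012
   side 0.49 [ 429.2 -316.2   15.2] 0.03 both [ 428.9 -314.6   14.7] 0.045
frame top [ 429.2 -151.1  -16.7] 0.004
   side 0.83 [ 429.7 -147.   -18.5] 0.006 both [ 429.3 -150.8  -17.3] 0.02
cover top [416.1 281.6   4.2] 0.1
   side 0.89 [417.2 279.6   4.3] 0.023 both [416.7 281.5   4.6] 0.134Traceback (most recent call last):
  File "<stdin>", line 5, in <module>
IndexError: list index out of range
```

View pics/crop1.png

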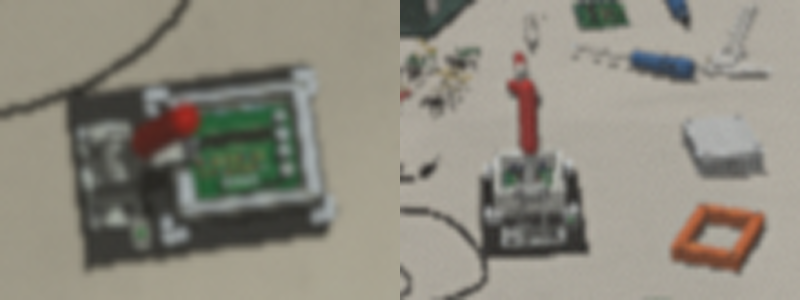

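Emit:
play_rows(steps=[[[0,0,0,0,0,-0.142,0.087],[0,0,0,0,0,-0.142,0.087],[0,0,0,0,0,-0.142,0.087],[0,0,0,0,0,-0.142,0.087],[0,0,0,0,0,-0.142,0.087],[0,0,0,0,0,-0.142,0.087],[0,0,0,0,0,-0.142,0.087],[0,0,0,0,0,-0.142,0.087],[0,0,0,0,0,-0.142,0.087],[0,0,0,0,0,-0.142,0.087]]])

```text
time_s: 2.2
tool_pos: [0.2565, -0.5972, 0.2226]
tool_rot: [-180.0, 0.0, 104.9]
force: [-0.2, 0.2, -0.2]
grip_width: 0.0868
grasp_force: 0.0
```

Emit:
play_rows(steps=[[[0.0286,0.0299,0.005,0,0,0,0.087],[0.0286,0.0299,0.005,0,0,0,0.087],[0.0286,0.0299,0.005,0,0,0,0.087],[0.0286,0.0299,0.005,0,0,0,0.087],[0.0286,0.0299,0.005,0,0,0,0.087],[0.0286,0.0299,0.005,0,0,0,0.087],[0.0286,0.0299,0.005,0,0,0,0.087],[0.0286,0.0299,0.005,0,0,0,0.087],[0,0,0,0,0,0,0.087],[0,0,0,0,0,0,0.087]]])

```text
time_s: 3.2
tool_pos: [0.4309, -0.3147, 0.1827]
tool_rot: [-180.0, 0.0, 104.8]
force: [0.3, -0.5, 0.3]
grip_width: 0.0868
grasp_force: 0.0
```

```bash
cat >> h.py <<'E'
def delta(x,y,yaw,o=None):
    """needed yaw turn, then shift in tool axes at that yaw (mm)"""
    o=o or get_obs();p=np.array(o['tool_pos'])*1000;r=np.radians(yaw)
    d=np.array([x,y])-p[:2]
    dy=(yaw-o['tool_rot'][2]+180)%360-180
    print('tool',p.round(1),np.round(o['tool_rot'],1),'rotz rad',round(-np.radians(dy),3),'dx',round(d@[np.cos(r),np.sin(r)],1),'dy',round(d@[np.sin(r),-np.cos(r)],1))
E
python3 - <<'E'
from h import *
c=shot('wrist','w1.png')
for d in silhouettes('wrist','heat_sink')[:2]:
    print(d['p'],d['extent'],d['pixels'].sum());print(fit([c],[d['pixels']],[429,-314,14.7],B(.022)))
delta(429,-314.6,104.7)
E
```

```text
0.79 [231.0, 141.6, 280.4, 205.1] 3316
(array([ 425.6, -315.3,   14. ]), np.float64(0.011))
tool [ 429.7 -316.8  182.7] [-180.     0.   104.5] rotz rad -0.003 dx 2.3 dy -0.1
```

View pics/w1.png

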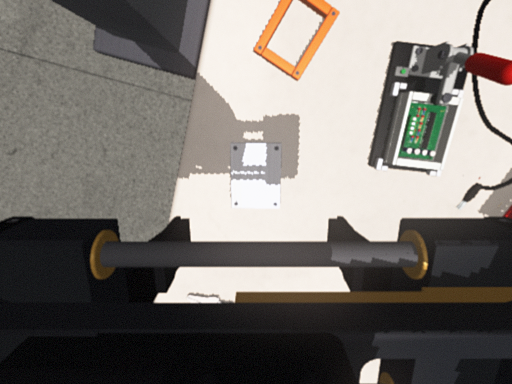

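The wrist view shows the heat sink (255,173) centred between the fingers, with nothing in the way of a straight descent.

Emit:
play_rows(steps=[[[0.002,-0.001,0.04,0,0,0,0.087],[0,0,0.04,0,0,0,0.087],[0,0,0.04,0,0,0,0.087],[0,0,0.03,0,0,0,0.087],[0,0,0.02,0,0,0,0.087],[0,0,0.008,0,0,0,0.087],[0,0,0,0,0,0,0.087]]], force=25)

```text
time_s: 4.0
tool_pos: [0.4276, -0.3145, 0.0037]
tool_rot: [-179.9, -0.1, 104.5]
force: [-0.7, -0.2, 0.6]
grip_width: 0.0869
grasp_force: 0.0
```

Emit:
play_rows(steps=[[[0,0,0,0,0,0,0.07],[0,0,0,0,0,0,0.062],[0,0,0,0,0,0,0.05],[0,0,0,0,0,0,0.04],[0,0,0,0,0,0,0.04],[0,0,0,0,0,0,0.04],[0,0,0,0,0,0,0.04]]], force=25)

```text
time_s: 4.7
tool_pos: [0.4288, -0.3143, 0.0052]
tool_rot: [-180.0, 0.0, 104.6]
force: [-1.5, 1.1, 4.9]
grip_width: 0.0594
grasp_force: 25.0
```

Emit:
play_rows(steps=[[[0,0,0.0,0,0,0,0.04],[0,0,-0.02,0,0,0,0.04],[0,0,-0.035,0,0,0.066,0.04],[0,0,-0.035,0,0,0.066,0.04],[0,0,-0.035,0,0,0.066,0.04],[0,0,-0.025,0,0,0.066,0.04],[0,0,-0.01,0,0,0.066,0.04],[0,0,0,0,0,0,0.04]]])

```text
time_s: 5.5
tool_pos: [0.4298, -0.3142, 0.1659]
tool_rot: [179.9, 0.1, 85.7]
force: [0.3, -0.2, -2.2]
grip_width: 0.0594
grasp_force: 25.0
```

```bash
python3 - <<'E'
from h import *
delta(575.6,184.4,85.7)
E
```

```text
tool [ 429.8 -314.2  165.9] [1.799e+02 1.000e-01 8.570e+01] rotz rad 0.0 dx 508.1 dy 108.0
```

Emit:
play_rows(steps=[[[0.025,0.0053,0,0,0,0,0.04],[0.043,0.0091,0,0,0,0,0.04],[0.043,0.0091,0,0,0,0,0.04],[0.043,0.0091,0,0,0,0,0.04],[0.043,0.0091,0,0,0,0,0.04],[0.043,0.0091,0,0,0,0,0.04],[0.043,0.0091,0,0,0,0,0.04],[0.043,0.0091,0,0,0,0,0.04],[0.043,0.0091,0,0,0,0,0.04],[0.043,0.0091,0,0,0,0,0.04],[0.043,0.0091,0,0,0,0,0.04],[0.043,0.0091,0,0,0,0,0.04]]])

```text
time_s: 6.7
tool_pos: [0.5707, 0.1763, 0.1626]
tool_rot: [-179.9, 0.0, 85.8]
force: [0.9, 0.4, -2.0]
grip_width: 0.0591
grasp_force: 25.0
```

Emit:
play_rows(steps=[[[0.01,0.0026,0.02,0,0,0,0.04],[0,0,0.03,0,0,0,0.04],[0,0,0.03,0,0,0,0.04],[0,0,0.02,0,0,0,0.04],[0,0,0,0,0,0,0.04],[0,0,0,0,0,0,0.04]]])

```text
time_s: 7.3
tool_pos: [0.5739, 0.1848, 0.0637]
tool_rot: [-179.9, -0.0, 85.8]
force: [0.2, 0.6, -1.2]
grip_width: 0.0596
grasp_force: 25.0
```

```bash
python3 - <<'E'
from h import *
T=shot('top','t2.png');W=shot('wrist','w2.png');S=shot('side')
delta(575.6,184.4,85.7)
o=get_obs();z0=o['tool_pos'][2]-.0045
for n,c in (('top',T),('side',S),('wrist',W)):
    s=silhouettes(n,'heat_sink')[:1]
    if s and s[0]['pixels'].sum()>50:print(n,s[0]['p'],s[0]['extent'],fit([c],[s[0]['pixels']],[575,184,-4],B(.022,z0)))
    s=silhouettes(n,'nest')[:1]
    if s:print(n,'nest',s[0]['p'],s[0]['extent'],fit([c],[s[0]['pixels']],[575,184,-4],B(.008,0,.05,.062)))
im=np.hstack([cv2.imread('pics/w2.png')]);cv2.imwrite('pics/w2.png',im)
E
```

```text
tool [575.5 185.1  65.9] [179.9  -0.   85.7] rotz rad 0.0 dx -0.7 dy 0.1
top 0.49 [319.5, 146.0, 350.8, 175.1] (array([576.9, 184.3, -16.7]), np.float64(1.986))
top nest 0.79 [190.9, 148.5, 207.0, 172.1] (array([616.7, 168.1, -22.7]), np.float64(8.501))
side 0.81 [195.4, 234.4, 227.8, 261.9] (array([579.4, 186.2,   2.8]), np.float64(0.076))
side nest 0.72 [191.7, 257.3, 241.7, 290.4] (array([575.3, 186. ,  -4.4]), np.float64(0.023))
wrist 0.88 [202.1, 167.1, 312.2, 289.5] (array([573.9, 185.6,  -4. ]), np.float64(0.833))
wrist nest 0.85 [196.8, 126.4, 322.4, 273.0] (array([573.3, 186.5,  -4.4]), np.float64(0.543))
```

View pics/w2.png

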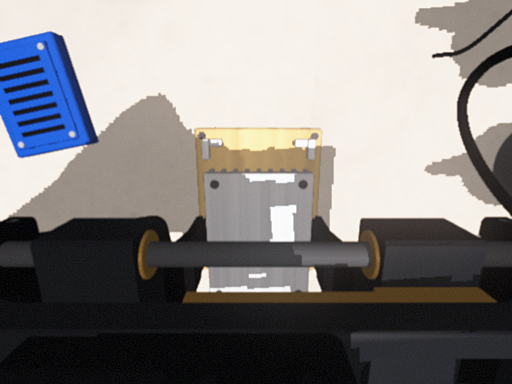

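Sink (258,230) is centred and square over the nest (259, between 197 and 322). Lowering.

Emit:
play_rows(steps=[[[0,0,0.02,0,0,0,0.04],[0,0,0.016,0,0,0,0.04],[0,0,0.008,0,0,0,0.04],[0,0,0.003,0,0,0,0.04],[0,0,0.002,0,0,0,0.04],[0,0,0.001,0,0,0,0.04],[0,0,0,0,0,0,0.04]]])

```text
time_s: 8.45
tool_pos: [0.575, 0.1848, 0.0149]
tool_rot: [180.0, -0.0, 85.7]
force: [-0.1, -0.3, -2.8]
grip_width: 0.0597
grasp_force: 25.0
```

Emit:
play_rows(steps=[[[0,0,0.001,0,0,0,0.04],[0,0,0.001,0,0,0,0.04],[0,0,0,0,0,0,0.04]]])

```text
time_s: 8.75
tool_pos: [0.575, 0.1848, 0.0133]
tool_rot: [180.0, 0.0, 85.7]
force: [-1.3, 0.7, 3.9]
grip_width: 0.0599
grasp_force: 25.0
```

Emit:
play_rows(steps=[[[0,0,0,0,0,0,0.06],[0,0,0,0,0,0,0.065],[0,0,0,0,0,0,0.075],[0,0,0,0,0,0,0.087],[0,0,0,0,0,0,0.087],[0,0,-0.02,0,0,0,0.087],[0,0,-0.04,0,0,0,0.087],[0,0,-0.045,0,0,0,0.087],[0,0,-0.03,0,0,0,0.087],[0,0,-0.015,0,0,0,0.087]]])

```text
time_s: 9.75
tool_pos: [0.576, 0.1855, 0.1658]
tool_rot: [179.7, -0.1, 85.7]
force: [0.1, 1.2, -0.6]
grip_width: 0.0872
grasp_force: 0.0
```

```bash
python3 - <<'E'
from h import *
W=shot('wrist');S=shot('side')
for n,c in (('side',S),('wrist',W)):
    s=silhouettes(n,'heat_sink')[:1]
    if s:print(n,s[0]['p'],s[0]['extent'],fit([c],[s[0]['pixels']],[575,184,-4],B(.022,.008)))
delta(429.3,-150.8,73)
E
```

```text
side 0.63 [198.6, 254.4, 230.2, 278.8] (array([577.4, 183.2,  -2.2]), np.float64(0.023))
wrist 0.97 [229.2, 144.3, 285.6, 216.2] (array([573.5, 185.2,  -4. ]), np.float64(0.014))
tool [573.9 184.1 160.9] [-1.799e+02  1.000e-01  8.570e+01] rotz rad 0.222 dx -362.6 dy -40.4
```

Emit:
play_rows(steps=[[[0,0,0,0,0,0.111,0.087],[0,0,0,0,0,0.111,0.087],[-0.0363,-0.004,0,0,0,0,0.087],[-0.0403,-0.0045,0,0,0,0,0.087],[-0.0403,-0.0045,0,0,0,0,0.087],[-0.0403,-0.0045,0,0,0,0,0.087],[-0.0403,-0.0045,0,0,0,0,0.087],[-0.0403,-0.0045,0,0,0,0,0.087],[-0.0403,-0.0045,0,0,0,0,0.087],[-0.0403,-0.0045,0,0,0,0,0.087],[-0.0403,-0.0045,0,0,0,0,0.087],[0,0,0,0,0,0,0.087]]])

```text
time_s: 11.15
tool_pos: [0.4272, -0.1522, 0.16]
tool_rot: [-179.7, 0.1, 72.4]
force: [0.5, 0.0, 0.1]
grip_width: 0.0871
grasp_force: 0.0
```

```bash
python3 - <<'E'
from h import *
W=shot('wrist','w3.png')
s=silhouettes('wrist','frame')
x=s[0];print(x['p'],x['extent'],fit([W],[x['pixels']],[429,-150,-17],B(.014)))
delta(429.3,-150.8,73)
E
```

```text
0.7 [234.1, 141.0, 289.5, 212.1] (array([ 427.4, -150.2,  -16.9]), np.float64(0.006))
tool [ 429.8 -147.   160.6] [-1.798e+02 -1.000e-01  7.280e+01] rotz rad -0.003 dx -3.8 dy 0.6
```

View pics/w3.png

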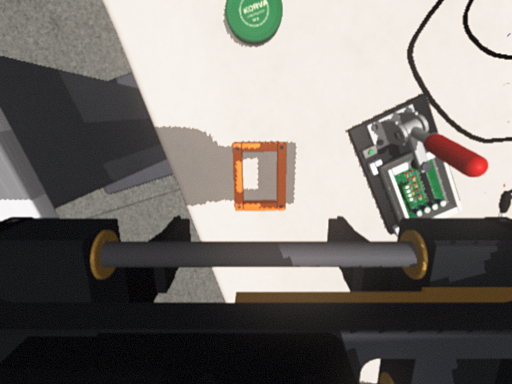

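The frame (262,176) is square between the fingers; the fixture is well to the right of the descent.

Emit:
play_rows(steps=[[[-0.001,0.0,0.04,0,0,0,0.087],[0,0,0.04,0,0,0,0.087],[0,0,0.035,0,0,0,0.087],[0,0,0.025,0,0,0,0.087],[0,0,0.012,0,0,0,0.087],[0,0,0.0045,0,0,0,0.087],[0,0,0,0,0,0,0.075],[0,0,0,0,0,0,0.065],[0,0,0,0,0,0,0.05],[0,0,0,0,0,0,0.04],[0,0,0,0,0,0,0.04],[0,0,0,0,0,0,0.04]]], force=12)

```text
time_s: 12.45
tool_pos: [0.4315, -0.1479, 0.0068]
tool_rot: [179.9, 0.0, 73.0]
force: [-1.9, 1.0, 6.0]
grip_width: 0.0598
grasp_force: 12.0
```

Emit:
play_rows(steps=[[[0,0,0.0,0,0,0,0.04],[0,0,-0.02,0,0,0,0.04],[0,0,-0.035,0,0,-0.074,0.04],[0,0,-0.035,0,0,-0.074,0.04],[0,0,-0.035,0,0,-0.074,0.04],[0,0,-0.025,0,0,0,0.04],[0,0,-0.01,0,0,0,0.04],[0,0,0,0,0,0,0.04]]])

```text
time_s: 13.25
tool_pos: [0.4317, -0.1479, 0.1669]
tool_rot: [179.9, 0.1, 85.7]
force: [-0.6, -0.5, -1.1]
grip_width: 0.0597
grasp_force: 12.0
```

```bash
python3 - <<'E'
from h import *
delta(575.3,184.6,85.8)
E
```

```text
tool [ 431.7 -147.9  166.9] [1.799e+02 1.000e-01 8.570e+01] rotz rad -0.002 dx 342.2 dy 118.8
```

Emit:
play_rows(steps=[[[0.022,0.0076,0,0,0,0,0.04],[0.0385,0.0133,0,0,0,0,0.04],[0.0385,0.0133,0,0,0,0,0.04],[0.0385,0.0133,0,0,0,0,0.04],[0.0385,0.0133,0,0,0,0,0.04],[0.0385,0.0133,0,0,0,0,0.04],[0.0385,0.0133,0,0,0,0,0.04],[0.0385,0.0133,0,0,0,0,0.04],[0.0385,0.0133,0,0,0,0,0.04],[0.014,0.0048,0.02,0,0,0,0.04],[0,0,0.03,0,0,0,0.04],[0,0,0.03,0,0,0,0.04]]])

```text
time_s: 14.45
tool_pos: [0.5739, 0.1877, 0.0827]
tool_rot: [-179.8, -0.0, 85.8]
force: [0.3, -0.5, -0.6]
grip_width: 0.0598
grasp_force: 12.0
```

```bash
python3 - <<'E'
from h import *
W=shot('wrist','w4.png');S=shot('side');W=shot('wrist')
delta(575.3,184.6,85.8)
o=get_obs();z0=o['tool_pos'][2]-.006
for n,c in (('side',S),('wrist',W)):
    for k,b in (('heat_sink',B(.022,.008)),('frame',B(.014,z0))):
        s=silhouettes(n,k)[:1]
        if s:print(n,k,s[0]['p'],s[0]['extent'],fit([c],[s[0]['pixels']],[575,184,-4],b))
E
```

```text
tool [572.5 185.8  82.3] [-1.796e+02  1.000e-01  8.570e+01] rotz rad -0.001 dx -1.0 dy 2.9
side heat_sink 0.57 [196.9, 254.4, 230.6, 279.2] (array([575.7, 184.4,   1.1]), np.float64(0.107))
side frame 0.72 [200.3, 231.3, 229.1, 257.8] (array([572.3, 192.2,   4. ]), np.float64(0.069))
wrist heat_sink 0.65 [227.7, 152.0, 306.3, 239.0] (array([566.5, 152. ,  -2.2]), np.float64(1.244))
wrist frame 0.56 [206.4, 170.6, 312.1, 291.5] (array([569.2, 184.9,  -3.8]), np.float64(0.82))
```

View pics/w4.png

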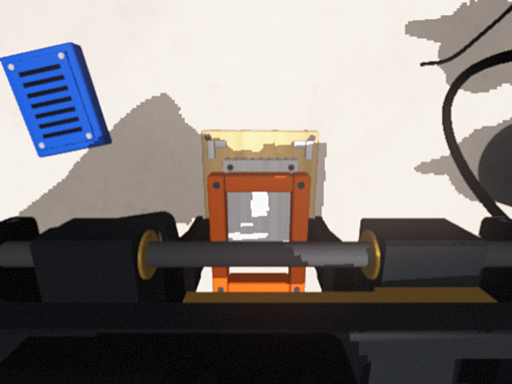

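Frame (258) and sink (260) columns nearly agree and are square; shifting 1.5 mm and lowering.

Emit:
play_rows(steps=[[[0,0.0015,0.02,0,0,0,0.04],[0,0,0.014,0,0,0,0.04],[0,0,0.007,0,0,0,0.04],[0,0,0.002,0,0,0,0.04],[0,0,0.001,0,0,0,0.04],[0,0,0,0,0,0,0.04]]])

```text
time_s: 15.4
tool_pos: [0.5772, 0.1867, 0.0425]
tool_rot: [180.0, -0.0, 85.7]
force: [0.4, -0.7, -0.4]
grip_width: 0.0593
grasp_force: 12.0
```

Emit:
play_rows(steps=[[[0,0,0.001,0,0,0,0.04],[0,0,0,0,0,0,0.04]]])

```text
time_s: 15.6
tool_pos: [0.577, 0.1865, 0.0414]
tool_rot: [180.0, -0.0, 85.7]
force: [-0.2, 0.5, -1.4]
grip_width: 0.0601
grasp_force: 12.0
```

Emit:
play_rows(steps=[[[0,0,0.001,0,0,0,0.04],[0,0,0,0,0,0,0.04]]])

```text
time_s: 15.8
tool_pos: [0.5768, 0.1864, 0.04]
tool_rot: [-180.0, 0.0, 85.7]
force: [0.2, -0.2, -0.6]
grip_width: 0.0602
grasp_force: 12.0
```

Emit:
play_rows(steps=[[[0,0,0.001,0,0,0,0.04],[0,0,0.001,0,0,0,0.04],[0,0,0,0,0,0,0.04]]])

```text
time_s: 16.1
tool_pos: [0.5767, 0.1864, 0.0378]
tool_rot: [-180.0, 0.0, 85.7]
force: [0.2, 0.0, -0.6]
grip_width: 0.0595
grasp_force: 12.0
```

Emit:
play_rows(steps=[[[0,0,0.001,0,0,0,0.04],[0,0,0,0,0,0,0.04]]])

```text
time_s: 16.3
tool_pos: [0.5768, 0.1864, 0.0369]
tool_rot: [-180.0, 0.0, 85.7]
force: [-0.3, -0.1, -1.0]
grip_width: 0.0598
grasp_force: 12.0
```

Emit:
play_rows(steps=[[[0,0,0.001,0,0,0,0.04],[0,0,0,0,0,0,0.04]]])

```text
time_s: 16.5
tool_pos: [0.5769, 0.1865, 0.0369]
tool_rot: [180.0, 0.0, 85.7]
force: [-1.9, -0.6, 5.9]
grip_width: 0.0598
grasp_force: 12.0
```

Emit:
play_rows(steps=[[[0,0,0,0,0,0,0.06],[0,0,0,0,0,0,0.065],[0,0,0,0,0,0,0.075],[0,0,0,0,0,0,0.087],[0,0,0,0,0,0,0.087],[0,0,-0.02,0,0,0,0.087],[0,0,-0.04,0,0,0,0.087],[0,0,-0.045,0,0,0,0.087],[0,0,-0.035,0,0,0,0.087],[0,0,-0.015,0,0,0,0.087]]])

```text
time_s: 17.5
tool_pos: [0.5784, 0.1874, 0.1949]
tool_rot: [179.7, -0.1, 85.7]
force: [0.2, 1.2, -0.6]
grip_width: 0.087
grasp_force: 0.0
```

```bash
python3 - <<'E'
from h import *
W=shot('wrist');S=shot('side');T=shot('top')
for n,c in (('side',S),('wrist',W)):
    for k,b in (('frame',B(.014,.03)),):
        s=silhouettes(n,k)[:1]
        if s:print(n,k,s[0]['p'],s[0]['extent'],fit([c],[s[0]['pixels']],[575,184,-4],b))
for n in ('fixture','clamp','board_tray','clamp_grip'):
    for k,c in (('top',T),('side',S)):
        for d in silhouettes(k,n)[:2]: print(k,n,round(d['p'],2),d['extent'],d['pixels'].sum())
s=[d for d in silhouettes('top','board_tray') if d['extent'][0]>300]
if s: print(fit([T],[s[0]['pixels']],[597,-216,6],B(.02,.012)))
delta(600,-150,85)
E
```

```text
side frame 0.68 [195.8, 247.3, 233.1, 272.5] (array([578.8, 184.8,  -5.8]), np.float64(0.006))
wrist frame 0.96 [230.2, 146.1, 285.9, 217.2] (array([575. , 184. ,  -4.2]), np.float64(0.011))
top fixture 0.95 [294.7, 145.3, 353.0, 184.6] 1241
side fixture 0.71 [210.5, 170.4, 243.9, 214.9] 544
top clamp 0.47 [302.8, 149.3, 320.3, 163.4] 159
side clamp 0.51 [221.7, 172.8, 231.1, 203.6] 124
top board_tray 0.82 [320.7, 145.9, 351.9, 173.4] 666
side board_tray 0.5 [215.8, 190.9, 236.0, 204.7] 107
top clamp_grip 0.63 [304.8, 151.8, 323.5, 165.8] 191
side clamp_grip 0.62 [222.3, 171.1, 228.8, 202.8] 119
(array([ 598.8, -215.9,    9.2]), np.float64(0.108))
tool [576.7 186.5 190.7] [-180.     0.    85.7] rotz rad 0.012 dx -333.1 dy 52.5
```

Emit:
play_rows(steps=[[[0,0,-0.02,0,0,-0.1,0.087],[0,0,-0.02,0,0,-0.1,0.087],[-0.025,-0.002,-0.01,0,0,0,0.087],[-0.042,-0.003,0,0,0,0,0.087],[-0.042,-0.003,0,0,0,0,0.087],[-0.042,-0.003,0,0,0,0,0.087],[-0.042,-0.003,0,0,0,0,0.087],[-0.042,-0.003,0,0,0,0,0.087],[-0.042,-0.003,0,0,0,0,0.087],[-0.042,-0.003,0,0,0,0,0.087],[-0.042,-0.003,0,0,0,0,0.087],[-0.042,-0.003,0,0,0,0,0.087]]])

```text
time_s: 19.4
tool_pos: [0.5982, -0.2188, 0.2412]
tool_rot: [180.0, 0.0, 97.2]
force: [0.5, 0.1, 0.6]
grip_width: 0.0869
grasp_force: 0.0
```

Emit:
play_rows(steps=[[[0,0,-0.01,0,0,0,0.087],[0,0,0,0,0,0,0.087]]])

```text
time_s: 19.6
tool_pos: [0.5986, -0.2184, 0.2518]
tool_rot: [179.9, -0.0, 97.0]
force: [-0.1, 0.9, 0.5]
grip_width: 0.0869
grasp_force: 0.0
```

```bash
python3 - <<'E'
from h import *
W=shot('wrist','w5.png')
print(get_obs()['tool_pos'],get_obs()['tool_rot'])
for n in ('fixture','clamp','board_tray'):
    for d in silhouettes('wrist',n)[:2]: print(n,round(d['p'],2),d['extent'],d['pixels'].sum())
    s=silhouettes('wrist',n)
    if n=='board_tray' and s: print(fit([W],[s[0]['pixels']],[597,-216,6],B(.02,.012)))
    if n=='fixture' and s: print(fit([W],[s[0]['pixels']],[597,-216,6],[(-.045,.045,-.048,.094,0,.008)]))
E
```

```text
[ 0.59882148 -0.21624053  0.25157224] [ 1.79920652e+02 -3.51455600e-02  9.71778901e+01]
fixture 0.98 [222.1, 99.4, 288.3, 201.0] 3665
(array([ 595.5, -217.2,    8.6]), np.float64(0.012))
clamp 0.7 [247.7, 100.7, 264.9, 147.4] 576
board_tray 0.62 [238.1, 136.8, 279.5, 192.4] 2309
(array([ 596.6, -215.3,    8. ]), np.float64(0.005))
```

View pics/w5.png

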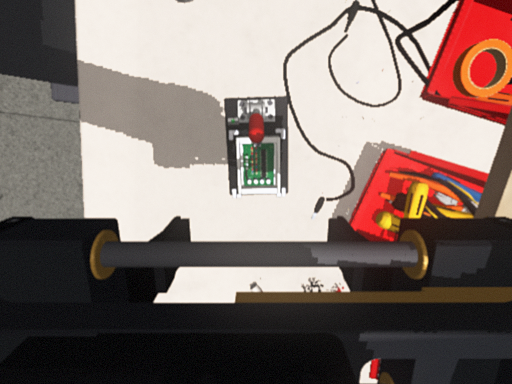

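Fixture sits at about (0.598,-0.216) yaw 8°, with the handle (256,127) leaning over the tray. I close the fingers, descend in front of the handle and push it along +y.

Emit:
play_rows(steps=[[[0,0,0,0,0,-0.018,0.05],[0,0,0,0,0,0,0.02],[0,0,0,0,0,0,0],[0,0,0,0,0,0,0],[0,0,0,0,0,0,0],[0,0,0.04,0,0,0,0],[0,0,0.045,0,0,0,0],[0,0,0.04,0,0,0,0],[0,0,0.0185,0,0,0,0],[0,0,0,0,0,0,0]]])

```text
time_s: 20.95
tool_pos: [0.5958, -0.2166, 0.1039]
tool_rot: [-179.7, -0.2, 98.2]
force: [-0.7, -0.0, 0.8]
grip_width: 0.0148
grasp_force: 0.0
```

Emit:
play_rows(steps=[[[0.012,0,0,0,0,0,0],[0.012,0,0,0,0,0,0],[0.012,0,0,0,0,0,0],[0.012,0,0,0,0,0,0],[0.012,0,0,0,0,0,0],[0.01,0,0,0,0,0,0],[0.01,0,0,0,0,0,0]]])

```text
time_s: 21.65
tool_pos: [0.5867, -0.1366, 0.1076]
tool_rot: [180.0, -0.0, 98.2]
force: [0.6, -0.7, -0.5]
grip_width: 0.0007
grasp_force: 0.2
```

```bash
python3 - <<'E'
from h import *
S=shot('side','s5.png'); a=cv2.imread('pics/s5.png')[110:230,150:310]; cv2.imwrite('pics/s5.png',cv2.resize(a,(640,480),interpolation=2))
T=shot('top'); print(unproj(T,[[320,92],[370,104]],.06).round(3))
E
```

```text
[[ 0.764 -0.173  0.06 ]
 [ 0.736 -0.299  0.06 ]]
```

View pics/s5.png

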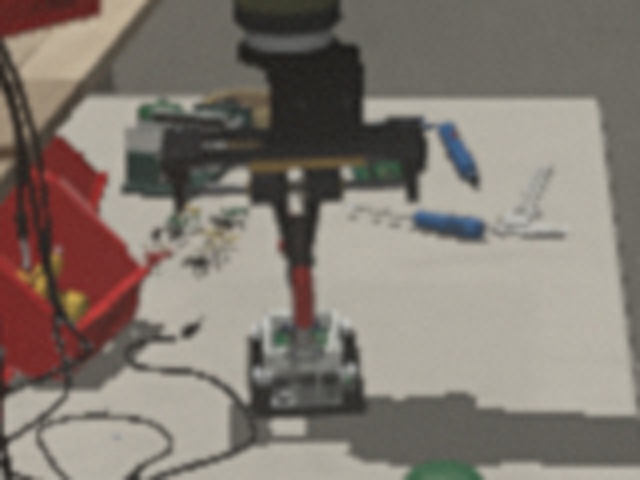

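```bash
cat >> h.py <<'E'
FX=(.5985,-.216,8.2)
def handle(q,fx=FX):
    """points along handle axis for joint q"""
    a=-.35+q;o=[]
    for r in (.028,.05,.078): o.append((0,.075+r*np.sin(a),.046+r*np.cos(a)))
    o=np.array(o);t=np.radians(fx[2]);C,S=np.cos(t),np.sin(t)
    return np.c_[fx[0]+C*o[:,0]-S*o[:,1],fx[1]+S*o[:,0]+C*o[:,1],o[:,2]]
E
python3 - <<'E'
from h import *
C={n:shot(n,n+'6.png') for n in('top','side','wrist')}
for n,c in C.items():
    im=c['frame'].astype(int); m=(im[...,0]>110)&(im[...,1]<70)&(im[...,2]<70)
    for q in(0,.7,1.2,1.75): print(n,q,proj(c,handle(q)).round().tolist())
    for d in silhouettes(n,'clamp')[:2]: print(n,'clamp',round(d['p'],2),d['extent'])
    o=get_obs()['tool_pos'];print('tcp',proj(c,o).round(),o.round(4))
a=cv2.imread('pics/top6.png')[120:190,270:360];b=cv2.imread('pics/wrist6.png')[60:260,160:360]
cv2.imwrite('pics/c6.png',cv2.hconcat([cv2.resize(a,(400,400),interpolation=2),cv2.resize(b,(400,400),interpolation=2)]))
E
```

```text
top 0 [[312.0, 159.0], [316.0, 156.0], [322.0, 153.0]]
top 0.7 [[304.0, 160.0], [301.0, 158.0], [299.0, 156.0]]
top 1.2 [[299.0, 161.0], [292.0, 160.0], [284.0, 160.0]]
top 1.75 [[295.0, 162.0], [287.0, 163.0], [276.0, 164.0]]
tcp [[308. 156.]] [ 0.5869 -0.1384  0.1074]
side 0 [[225.0, 188.0], [225.0, 181.0], [224.0, 172.0]]
side 0.7 [[225.0, 191.0], [225.0, 186.0], [225.0, 179.0]]
side 1.2 [[225.0, 195.0], [225.0, 193.0], [225.0, 190.0]]
side 1.75 [[226.0, 200.0], [226.0, 202.0], [226.0, 205.0]]
tcp [[225. 179.]] [ 0.5868 -0.1385  0.1073]
wrist 0 [[260.0, 230.0], [261.0, 252.0], [261.0, 286.0]]
wrist 0.7 [[261.0, 207.0], [261.0, 206.0], [261.0, 204.0]]
wrist 1.2 [[260.0, 189.0], [261.0, 172.0], [261.0, 144.0]]
wrist 1.75 [[260.0, 177.0], [260.0, 151.0], [261.0, 114.0]]
wrist clamp 0.66 [238.7, 151.2, 272.7, 220.1]
tcp [[260. 233.]] [ 0.5869 -0.1385  0.1073]
```

View pics/c6.png

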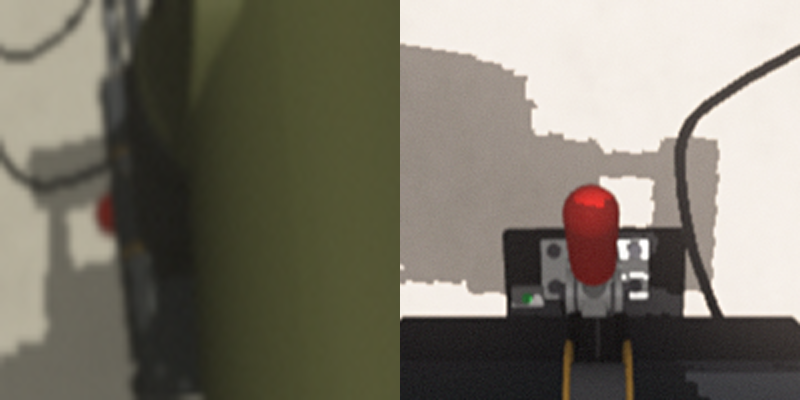

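The wrist view shows the handle (upper tip near row 152) pushed well past upright. I lift away and check that it falls open.

Emit:
play_rows(steps=[[[0,0,0,0,0,0,0],[0,0,0,0,0,0,0],[0,0,-0.02,0,0,0,0],[0,0,-0.04,0,0,0,0.03],[0,0,-0.04,0,0,0,0.06],[0,0,-0.03,0,0,0,0.087],[-0.02,0,0,0,0,0,0.087],[-0.03,0,0,0,0,0,0.087],[-0.03,0,0,0,0,0,0.087],[0,0,0,0,0,0,0.087],[0,0,0,0,0,0,0.087]]])

```text
time_s: 23.15
tool_pos: [0.5977, -0.2182, 0.2363]
tool_rot: [-179.9, -0.1, 98.1]
force: [-1.1, 0.4, -0.1]
grip_width: 0.0569
grasp_force: 0.0
```

```bash
python3 - <<'E'
from h import *
W=shot('wrist','w7.png');S=shot('side')
for q in(.7,1.2,1.75): print(q,proj(W,handle(q)).round().tolist(),proj(S,handle(q)).round().tolist())
for d in silhouettes('wrist','clamp')[:2]: print('clamp',round(d['p'],2),d['extent'])
s=silhouettes('wrist','board_tray')
if s: print(s[0]['p'],fit([W],[s[0]['pixels']],[597,-216,6],B(.02,.012)))
for d in silhouettes('side','clamp')[:2]: print('sclamp',round(d['p'],2),d['extent'])
delta(598.5,-216,98.2)
a=cv2.imread('pics/w7.png')[20:240,150:370];cv2.imwrite('pics/w7.png',cv2.resize(a,(500,500),interpolation=2))
E
```

```text
0.7 [[261.0, 102.0], [261.0, 94.0], [261.0, 81.0]] [[225.0, 191.0], [225.0, 186.0], [225.0, 179.0]]
1.2 [[261.0, 92.0], [261.0, 75.0], [261.0, 49.0]] [[225.0, 195.0], [225.0, 193.0], [225.0, 190.0]]
1.75 [[260.0, 88.0], [260.0, 67.0], [260.0, 40.0]] [[226.0, 200.0], [226.0, 202.0], [226.0, 205.0]]
clamp 0.67 [246.8, 30.8, 264.4, 117.5]
0.69 (array([ 596.5, -214.2,    9. ]), np.float64(0.003))
sclamp 0.41 [223.6, 185.8, 228.2, 210.8]
sclamp 0.21 [248.2, 246.6, 301.9, 274.2]
tool [ 598.4 -215.6  237.6] [180.   -0.   98.3] rotz rad 0.002 dx -0.4 dy 0.0
```

View pics/w7.png

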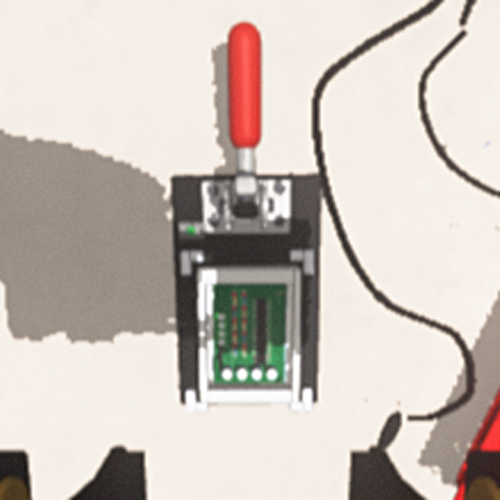

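The clamp is fully open: the handle is laid back, with its tip at row ~30 of the full frame. The tray is clear and square, so I go down for it.

Emit:
play_rows(steps=[[[0.001,0,0.02,0,0,0,0.087],[0,0,0.04,0,0,0,0.087],[0,0,0.045,0,0,0,0.087],[0,0,0.045,0,0,0,0.087],[0,0,0.0,0,0,0,0.087],[0,0,0.03,0,0,0,0.087],[0,0,0.025,0,0,0,0.087],[0,0,0.014,0,0,0,0.087],[0,0,0,0,0,0,0.087]]], force=15)

```text
time_s: 24.3
tool_pos: [0.5978, -0.2157, 0.0184]
tool_rot: [-179.9, -0.0, 98.2]
force: [-0.8, -0.2, -0.4]
grip_width: 0.0871
grasp_force: 0.0
```

Emit:
play_rows(steps=[[[0,0,0,0,0,0,0.075],[0,0,0,0,0,0,0.065],[0,0,0,0,0,0,0.05],[0,0,0,0,0,0,0.04],[0,0,0,0,0,0,0.04],[0,0,0,0,0,0,0.04],[0,0,0,0,0,0,0.04]]])

```text
time_s: 25.0
tool_pos: [0.5986, -0.2163, 0.0193]
tool_rot: [180.0, 0.0, 98.2]
force: [-0.8, -0.7, 5.9]
grip_width: 0.0596
grasp_force: 15.0
```

Emit:
play_rows(steps=[[[0,0,-0.01,0,0,0,0.04],[0,0,-0.025,0,0,0,0.04],[0,0,-0.035,0,0,0,0.04],[0,0,-0.035,0,0,0,0.04],[0,0,-0.035,0,0,0.072,0.04],[0,0,-0.03,0,0,0.072,0.04],[0,0,-0.01,0,0,0.073,0.04],[0,0,0,0,0,0,0.04]]])

```text
time_s: 25.8
tool_pos: [0.5992, -0.216, 0.2009]
tool_rot: [179.8, 0.1, 85.8]
force: [0.8, 0.2, -0.8]
grip_width: 0.0599
grasp_force: 15.0
```

```bash
python3 - <<'E'
from h import *
delta(576,184.5,85.7)
E
```

```text
tool [ 599.2 -216.   200.9] [1.798e+02 1.000e-01 8.580e+01] rotz rad 0.001 dx 397.7 dy -53.2
```

Emit:
play_rows(steps=[[[0.024,-0.0032,0,0,0,0,0.04],[0.0415,-0.00556,0,0,0,0,0.04],[0.0415,-0.00556,0,0,0,0,0.04],[0.0415,-0.00556,0,0,0,0,0.04],[0.0415,-0.00556,0,0,0,0,0.04],[0.0415,-0.00556,0,0,0,0,0.04],[0.0415,-0.00556,0,0,0,0,0.04],[0.0415,-0.00556,0,0,0,0,0.04],[0.0415,-0.00556,0,0,0,0,0.04],[0.0415,-0.00556,0,0,0,0,0.04],[0,0,0.03,0,0,0,0.04],[0,0,0.03,0,0,0,0.04]]])

```text
time_s: 27.0
tool_pos: [0.5735, 0.1868, 0.1373]
tool_rot: [180.0, -0.0, 86.1]
force: [-0.3, -2.1, -2.0]
grip_width: 0.0598
grasp_force: 15.0
```

Emit:
play_rows(steps=[[[0,0,0.03,0,0,0,0.04],[0,0,0.015,0,0,0,0.04],[0,0,0,0,0,0,0.04]]])

```text
time_s: 27.3
tool_pos: [0.5721, 0.1833, 0.0903]
tool_rot: [-179.7, 0.1, 85.8]
force: [-0.1, -0.2, -0.7]
grip_width: 0.06
grasp_force: 15.0
```

```bash
python3 - <<'E'
from h import *
W=shot('wrist','w8.png')
delta(576,184.5,85.7)
z0=get_obs()['tool_pos'][2]-.007
for k,b in (('frame',B(.014,.03)),('board_tray',B(.02,z0))):
    s=silhouettes('wrist',k)[:1]
    if s:print(k,s[0]['p'],s[0]['extent'],fit([W],[s[0]['pixels']],[575,184,-4],b))
E
```

```text
tool [573.6 184.   92.5] [-179.9    0.    85.8] rotz rad 0.002 dx 0.7 dy 2.4
frame 0.92 [225.6, 154.0, 303.1, 163.0] (array([575.1, 185.3,  -4.2]), np.float64(8.965))
board_tray 0.74 [205.0, 166.3, 314.6, 291.5] (array([571.1, 186.3,  -4. ]), np.float64(0.728))
```

View pics/w8.png

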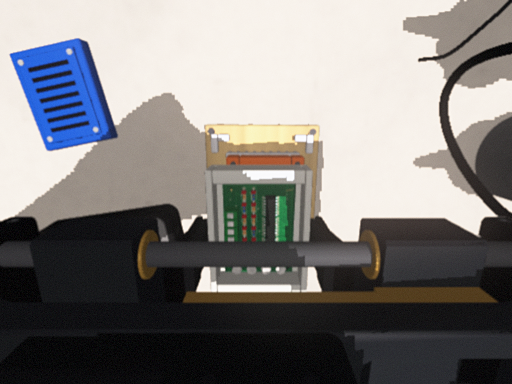

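Tray centre column 258 against the frame's 265: shift about 3.5 mm in tool y, then lower.

Emit:
play_rows(steps=[[[0,0.0035,0.015,0,0,0,0.04],[0,0,0.012,0,0,0,0.04],[0,0,0.006,0,0,0,0.04],[0,0,0.002,0,0,0,0.04],[0,0,0.001,0,0,0,0.04],[0,0,0,0,0,0,0.04]]])

```text
time_s: 28.05
tool_pos: [0.578, 0.1842, 0.0576]
tool_rot: [180.0, -0.0, 85.8]
force: [-0.6, 0.2, -1.2]
grip_width: 0.0599
grasp_force: 15.0
```

Emit:
play_rows(steps=[[[0,0,0.001,0,0,0,0.04],[0,0,0.001,0,0,0,0.04],[0,0,0,0,0,0,0.04]]])

```text
time_s: 28.35
tool_pos: [0.578, 0.184, 0.0556]
tool_rot: [180.0, 0.0, 85.8]
force: [0.1, 0.1, -1.3]
grip_width: 0.0597
grasp_force: 15.0
```

Emit:
play_rows(steps=[[[0,0,0.001,0,0,0,0.04],[0,0,0,0,0,0,0.04]]])

```text
time_s: 28.55
tool_pos: [0.5779, 0.184, 0.0544]
tool_rot: [-180.0, 0.0, 85.8]
force: [0.1, -0.5, -0.7]
grip_width: 0.0597
grasp_force: 15.0
```

Emit:
play_rows(steps=[[[0,0,0.001,0,0,0,0.04],[0,0,0.001,0,0,0,0.04],[0,0,0,0,0,0,0.04]]])

```text
time_s: 28.85
tool_pos: [0.5778, 0.184, 0.0523]
tool_rot: [-180.0, 0.0, 85.8]
force: [-0.3, -1.1, -1.3]
grip_width: 0.0597
grasp_force: 15.0
```

Emit:
play_rows(steps=[[[0,0,0.001,0,0,0,0.04],[0,0,0,0,0,0,0.04]]])

```text
time_s: 29.05
tool_pos: [0.5779, 0.184, 0.0514]
tool_rot: [-180.0, 0.0, 85.8]
force: [-0.3, -0.3, -1.1]
grip_width: 0.06
grasp_force: 15.0
```

Emit:
play_rows(steps=[[[0,0,0.001,0,0,0,0.04],[0,0,0,0,0,0,0.04]]])

```text
time_s: 29.25
tool_pos: [0.578, 0.1841, 0.0513]
tool_rot: [180.0, 0.0, 85.8]
force: [-3.4, -0.9, 4.8]
grip_width: 0.06
grasp_force: 15.0
```

Emit:
play_rows(steps=[[[0,0,0.0005,0,0,0,0.04],[0,0,0,0,0,0,0.04]]])

```text
time_s: 29.45
tool_pos: [0.578, 0.1841, 0.0513]
tool_rot: [180.0, 0.0, 85.8]
force: [-3.7, -1.2, 7.9]
grip_width: 0.0599
grasp_force: 15.0
```

Emit:
play_rows(steps=[[[0,0,0,0,0,0,0.06],[0,0,0,0,0,0,0.065],[0,0,0,0,0,0,0.075],[0,0,0,0,0,0,0.087],[0,0,0,0,0,0,0.087],[0,0,-0.02,0,0,0,0.087],[0,0,-0.04,0,0,0,0.087],[0,0,-0.045,0,0,0,0.087],[0,0,-0.02,0,0,0,0.087],[0,0,0,0,0,0,0.087]]])

```text
time_s: 30.45
tool_pos: [0.58, 0.1852, 0.1789]
tool_rot: [179.6, -0.1, 85.8]
force: [-0.1, 0.5, -0.7]
grip_width: 0.0867
grasp_force: 0.0
```

```bash
python3 - <<'E'
from h import *
W=shot('wrist');S=shot('side')
for n,c in (('side',S),('wrist',W)):
    for k,b in (('board_tray',B(.02,.044)),):
        s=silhouettes(n,k)[:1]
        if s:print(n,k,s[0]['p'],s[0]['extent'],fit([c],[s[0]['pixels']],[575,184,-4],b))
s=silhouettes('wrist','cover')[:1]
CB=[(-.03,.03,-.04,.04,0,.014),(-.024,.024,-.034,.034,0,.016)]
if s:print(s[0]['p'],s[0]['extent'],fit([W],[s[0]['pixels']],[416,280,4],CB))
delta(416.8,280.5,94.5)
E
```

```text
side board_tray 0.68 [267.3, 282.7, 298.5, 313.7] (array([ 2963.3, -2824.7,    31. ]), np.float64(0.928))
wrist board_tray 0.88 [227.2, 148.9, 285.2, 221.8] (array([576.8, 185.5,  -4.5]), np.float64(0.011))
0.94 [69.8, 63.4, 145.4, 146.6] (array([413.7, 280.7,   7.1]), np.float64(0.005))
tool [577.  183.5 173.2] [-1.798e+02  1.000e-01  8.580e+01] rotz rad -0.153 dx 109.3 dy -152.1
```

Emit:
play_rows(steps=[[[0,0,0,0,0,-0.0935,0.087],[0,0,0,0,0,-0.0935,0.087],[0.0228,-0.0299,0,0,0,0,0.087],[0.0228,-0.0299,0,0,0,0,0.087],[0.0228,-0.0299,0,0,0,0,0.087],[0.0228,-0.0299,0,0,0,0,0.087],[0.0228,-0.0299,0,0,0,0,0.087],[0,0,0,0,0,0,0.087],[0,0,0,0,0,0,0.087]]])

```text
time_s: 31.6
tool_pos: [0.4158, 0.2804, 0.1743]
tool_rot: [-180.0, 0.1, 96.6]
force: [0.6, 0.0, -0.5]
grip_width: 0.0872
grasp_force: 0.0
```

```bash
python3 - <<'E'
from h import *
W=shot('wrist')
s=silhouettes('wrist','cover')[:1]
CB=[(-.03,.03,-.04,.04,0,.014),(-.024,.024,-.034,.034,0,.016)]
print(s[0]['p'],s[0]['extent'],fit([W],[s[0]['pixels']],[416,280,4],CB))
delta(416.8,280.5,96.5)
E
```

```text
0.77 [232.6, 142.6, 283.4, 211.7] (array([414. , 280.5,   6.1]), np.float64(0.003))
tool [417.3 279.4 174.5] [-180.     0.    96.4] rotz rad -0.002 dx 1.1 dy -0.3
```

Emit:
play_rows(steps=[[[0.0,0.0,0.04,0,0,0,0.087],[0,0,0.045,0,0,0,0.087],[0,0,0.04,0,0,0,0.087],[0,0,0.03,0,0,0,0.087],[0,0,0.011,0,0,0,0.087],[0,0,0.004,0,0,0,0.087],[0,0,0,0,0,0,0.075],[0,0,0,0,0,0,0.065],[0,0,0,0,0,0,0.05],[0,0,0,0,0,0,0.04],[0,0,0,0,0,0,0.04],[0,0,0,0,0,0,0.04]]], force=12)

```text
time_s: 32.9
tool_pos: [0.4171, 0.2806, 0.0058]
tool_rot: [179.9, 0.0, 96.5]
force: [-0.8, -0.8, 5.7]
grip_width: 0.0598
grasp_force: 12.0
```

Emit:
play_rows(steps=[[[0,0,0.0,0,0,0,0.04],[0,0,-0.02,0,0,0,0.04],[0,0,-0.035,0,0,0.0625,0.04],[0,0,-0.035,0,0,0.0625,0.04],[0,0,-0.035,0,0,0.0625,0.04],[0,0,-0.025,0,0,0,0.04],[0,0,-0.01,0,0,0,0.04],[0,0,0,0,0,0,0.04]]])

```text
time_s: 33.7
tool_pos: [0.4172, 0.2806, 0.1658]
tool_rot: [179.9, -0.0, 85.7]
force: [-0.1, 0.6, -1.1]
grip_width: 0.0599
grasp_force: 12.0
```

```bash
python3 - <<'E'
from h import *
delta(577,184.5,85.7)
E
```

```text
tool [417.2 280.6 165.8] [179.9  -0.   85.7] rotz rad 0.0 dx -83.9 dy 166.6
```

Emit:
play_rows(steps=[[[-0.0088,0.0176,0,0,0,0,0.04],[-0.016,0.0316,0,0,0,0,0.04],[-0.016,0.0316,0,0,0,0,0.04],[-0.016,0.0316,0,0,0,0,0.04],[-0.016,0.0316,0,0,0,0,0.04],[-0.011,0.0226,0,0,0,0,0.04],[0,0,0.03,0,0,0,0.04],[0,0,0.02,0,0,0,0.04],[0,0,0.006,0,0,0,0.04],[0,0,0,0,0,0,0.04]]])

```text
time_s: 34.7
tool_pos: [0.5754, 0.1834, 0.1063]
tool_rot: [-179.7, 0.1, 85.7]
force: [-0.2, 0.2, -1.0]
grip_width: 0.0598
grasp_force: 12.0
```

```bash
python3 - <<'E'
from h import *
W=shot('wrist','w9.png')
delta(577,184.5,85.7)
z0=get_obs()['tool_pos'][2]-.006
for k,b in (('board_tray',B(.02,.044)),('cover',B(.014,z0))):
    s=silhouettes('wrist',k)[:1]
    if s:print(k,s[0]['p'],s[0]['extent'],fit([W],[s[0]['pixels']],[575,184,-4],b))
E
```

```text
tool [576.2 184.1 108. ] [-179.9    0.    85.7] rotz rad 0.001 dx 0.4 dy 0.8
board_tray 0.74 [222.2, 151.8, 304.6, 166.1] (array([578.5, 187.3,  -2. ]), np.float64(5.465))
```

View pics/w9.png

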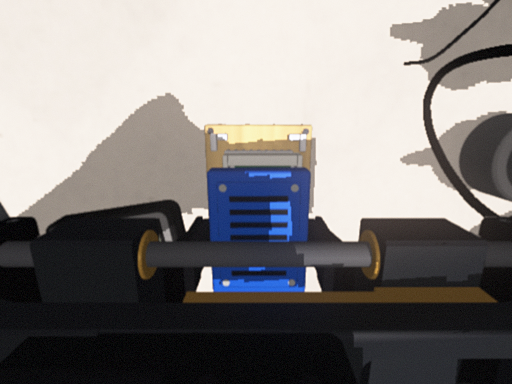

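Cover (258) sits against the tray (261): shift 1.5 mm and lower.

Emit:
play_rows(steps=[[[0,0.0015,0.015,0,0,0,0.04],[0,0,0.01,0,0,0,0.04],[0,0,0.004,0,0,0,0.04],[0,0,0.002,0,0,0,0.04],[0,0,0.001,0,0,0,0.04],[0,0,0,0,0,0,0.04]]])

```text
time_s: 35.45
tool_pos: [0.578, 0.1845, 0.0771]
tool_rot: [180.0, -0.0, 85.7]
force: [0.6, 0.0, -1.1]
grip_width: 0.0593
grasp_force: 12.0
```

Emit:
play_rows(steps=[[[0,0,0.001,0,0,0,0.04],[0,0,0.001,0,0,0,0.04],[0,0,0,0,0,0,0.04]]])

```text
time_s: 35.75
tool_pos: [0.5779, 0.1843, 0.075]
tool_rot: [180.0, 0.0, 85.7]
force: [-1.0, -0.4, -0.4]
grip_width: 0.0597
grasp_force: 12.0
```

Emit:
play_rows(steps=[[[0,0,0.001,0,0,0,0.04],[0,0,0,0,0,0,0.04]]])

```text
time_s: 35.95
tool_pos: [0.5779, 0.1843, 0.0739]
tool_rot: [-180.0, 0.0, 85.7]
force: [0.9, 0.5, -1.2]
grip_width: 0.0597
grasp_force: 12.0
```

Emit:
play_rows(steps=[[[0,0,0.001,0,0,0,0.04],[0,0,0.001,0,0,0,0.04],[0,0,0,0,0,0,0.04]]])

```text
time_s: 36.25
tool_pos: [0.5778, 0.1843, 0.0718]
tool_rot: [-180.0, 0.0, 85.7]
force: [0.1, -0.4, -0.8]
grip_width: 0.06
grasp_force: 12.0
```

Emit:
play_rows(steps=[[[0,0,0.001,0,0,0,0.04],[0,0,0,0,0,0,0.04]]])

```text
time_s: 36.45
tool_pos: [0.5778, 0.1844, 0.0709]
tool_rot: [-180.0, 0.0, 85.7]
force: [-0.1, 0.1, -1.3]
grip_width: 0.06
grasp_force: 12.0
```

Emit:
play_rows(steps=[[[0,0,0.001,0,0,0,0.04],[0,0,0,0,0,0,0.04]]])

```text
time_s: 36.65
tool_pos: [0.578, 0.1844, 0.07]
tool_rot: [180.0, 0.0, 85.7]
force: [0.6, 1.0, -1.7]
grip_width: 0.06
grasp_force: 12.0
```

Emit:
play_rows(steps=[[[0,0,0.001,0,0,0,0.04],[0,0,0,0,0,0,0.04]]])

```text
time_s: 36.85
tool_pos: [0.578, 0.1844, 0.0699]
tool_rot: [180.0, 0.0, 85.7]
force: [-1.8, -0.7, 4.1]
grip_width: 0.0597
grasp_force: 12.0
```

Contact. Release and retreat upward.

Emit:
play_rows(steps=[[[0,0,0,0,0,0,0.06],[0,0,0,0,0,0,0.065],[0,0,0,0,0,0,0.075],[0,0,0,0,0,0,0.087],[0,0,0,0,0,0,0.087],[0,0,-0.02,0,0,0,0.087],[0,0,-0.04,0,0,0,0.087],[0,0,-0.045,0,0,0,0.087],[0,0,-0.02,0,0,0,0.087],[0,0,0,0,0,0,0.087]]])

```text
time_s: 37.85
tool_pos: [0.5799, 0.1856, 0.198]
tool_rot: [179.6, -0.1, 85.7]
force: [0.7, -0.0, -1.0]
grip_width: 0.087
grasp_force: 0.0
```

```bash
python3 - <<'E'
from h import *
S=shot('side','s9.png');W=shot('wrist','w10.png')
s=silhouettes('wrist','cover')[:1]
CB=[(-.03,.03,-.04,.04,.064,.078),(-.024,.024,-.034,.034,.064,.080)]
for n,c in(('wrist',W),('side',S)):
    s=silhouettes(n,'cover')[:1]
    if s: print(s[0]['p'],s[0]['extent'],fit([c],[s[0]['pixels']],[576,184,-4],CB))
print(silhouettes('side','clamp')[0]['extent'] if silhouettes('side','clamp') else None)
a=cv2.imread('pics/s9.png')[160:310,170:320];b=cv2.imread('pics/w10.png')[100:250,190:340]
cv2.imwrite('pics/c9.png',cv2.hconcat([cv2.resize(x,(400,400),interpolation=2) for x in(a,b)]))
E
```

```text
0.72 [227.8, 146.8, 286.3, 224.7] (array([576.5, 185. ,  -4.1]), np.float64(0.006))
0.91 [198.0, 235.8, 228.4, 260.7] (array([579.4, 187.4,  -4.4]), np.float64(0.022))
[223.3, 183.6, 229.8, 208.5]
```

View pics/c9.png

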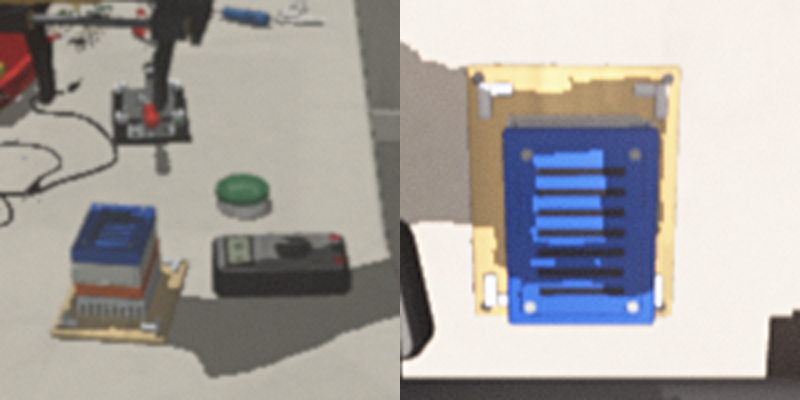

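The stack of blue, white, orange and sink is upright with its edges in line. The clamp handle lies back (open), and the tin and multimeter have not moved. Handing in.

```bash
python3 -c "
from cell import sign_off
print(sign_off())"
```

```text
the job is handed in; nothing more can be done
None
```

I built the power module in the nest in the right order, left the clamp open and handed the job in after about 38 s. The last pictures showed the stack square and the tin and multimeter in place; the hand-in returned no verdict.

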